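# Unlatch the scent diffuser and push its cover off the cartridge bay

## Task

The scent diffuser's cartridge is due for a change. With the fingertips, press the diffuser's snap tab all the way in, then push the released vented cover off its seat, along the deck over the sunken tab, up against the end stop, so that the cartridge bay lies open. Grasp and lift nothing: the cover must stay lying flat on the diffuser, and the candles, tin and card holder standing about must be left where they are.

Things in the scene. Friction and masses are not known exactly. Their poses are not given: they have to be found in the camera images.
- diffuser: scent diffuser: low light-wood housing fixed to the table, 150 mm long (x) by 84 mm wide (y). Origin: centre of its underside, on the table; x points from the cover's seat (end nearer the robot) along the deck to the end stop, z up. Deck at z = 30 mm between side rails (inner faces y = +-32 mm, tops z = 42 mm). Beyond the near end there is free table.
- tab_top (a point): centre of the top of the snap tab, a grooved metal block 40 mm (x) by 24 mm (y), 10 mm proud of the deck at diffuser x = 10, y = 0 mm, barring the way of the cover's far wall. Axes as the diffuser's. Pressed straight down it sinks 9 mm, to 1 mm above the deck, against a steady 4 N or so of friction, and stays where it is left (no spring return).
- snap_tab (a joint): how far the snap tab is pressed in, m: 0 out, 0.009 fully in (hard stop). The cover is free to pass from about 0.007
- cover_rear (a point): middle of the cover's near (rear) upright face, the face to push, 12 mm above the deck; the face spans 4 to 18 mm above the deck. Axes as the diffuser's: x is the way to push. Seated it is at diffuser x = -68 mm, against the end stop at 9 mm (77 mm farther). Small stops in the near corners of the deck (|y| > 22 mm, 5 mm high) keep the cover from sliding back; between them the end is open
- wax_tin: bystander: flat hinged brass-coloured tin, 61x88x22 mm, origin at the centre of its underside; it stands on the other side of the table from the diffuser
- tester: bystander: open glass tester candle, 67 mm wide, 74 mm tall, about 100 mm to the left of the diffuser's middle line; origin at the centre of its underside
- card_box: bystander: flat grey card holder, 65x92x19 mm, about 100 mm to the right of the diffuser's middle line; origin at the centre of its underside
- lidded_jar: bystander: lidded candle jar, 69 mm wide, 82 mm tall, near the front edge of the table; origin at the centre of its underside. (Behind it, in the middle of the table, stands a dark wooden display box, one corner towards the robot at about x = 0.51, y = -0.02 m of the robot's frame, about 0.2 m high, with an upright board on it about 0.5 m high: keep the arm clear of them)
- cover: the loose vented metal cover, 56 mm long (diffuser x), 60 mm wide, 18 mm high, about 90 g, lying on the deck with 2 mm play to each rail. Origin at the centre of its underside, axes as the diffuser's
- bay (a point): centre of the cartridge bay's mouth, at deck height: an opening 44 mm square, 12 mm deep, holding the round cartridge; the cover sits over it at first
- end_stop (a point): middle of the end stop's inner face, at deck height, at the far end of the deck (diffuser x = 65 mm); the stop is 10 mm high

How it is judged:
By the outcome, as a careful person would: the job done as asked, in the order asked, and still so for the second after the job is handed in, with the robot touching nothing.
It also fails if it takes over 43 s, if anything falls off the work surface, if the arm or the gripper's body presses on something with over 40 N, if the wrist force passes 120 N, or if a joint passes its speed limit or range.

## Robot

A 6-joint arm with a two-finger parallel gripper is mounted at the origin on a cart in front of the work surface, level with it; the furniture and walls round the work are solid. World frame = base frame: x ahead of the robot, y to its left, z up, the work surface at z = 0. Lengths are in m, angles in rad, forces in N, time in s.
With the tool pointing down it reaches from about 0.25 to 0.85 m from the base axis. Payload 12.5 kg.
Tool frame: the origin (TCP) lies on the centre line of the jaws, within the pads' length; the fingertips stand 14 mm ahead of it and the grasp point (between the pads) lies 5 mm behind it; z points along the fingers, y is the line along which they close (so a half turn about z gives the same grasp; the last joint's range is limited). The gripper opens to 93 mm and grips with 3 to 60 N. Pads are 15 mm wide; open, the fingers measure 128 mm over their backs; the gripper's body (75 mm by 188 mm) begins 65 mm behind the grasp point.
Start: joints at [1.165, 0.351, 1.652, -0, 1.139, -0.085], TCP at [0.173, 0.522, 0.233] pointing down, gripper open.
Joint ranges: [-2.75, 2.75], [-0.79, 2.1], [0.01, 2.65], [-1.57, 4.71], [0.07, 3.14], [-2.87, 2.87]. Speed limits (rad/s): [2.22, 2.22, 2.79, 3.14, 3.14, 3.14].

## Interface

Orientations are given as a rotation vector (axis times angle).
In Python, from rig import robot gives the robot as it stands.
- The arm moves only by the tool move_arm, never from a script. Its argument "increments" is a list that holds one entry, the list of rows, each a list of 7 numbers: the opening in per cent of the stroke, from 0 (shut) to 100 (fully open), then the shift along the tool's x, y, z in cm, then the turn, a rotation vector about the tool's x, y, z in rad. A call has 1 to 20 rows; each row shifts and turns the commanded pose from where the row before left it, along the tool's axes as they then stand; what a row does not reach is not made up. A row lasts 1/12 s, in which the tool goes at most 41.7 mm and 7.16 degrees, less where a joint would pass 70% of its speed; a pose out of reach is approached as far as the arm can. A call is refused whole if a number of a shift passes 4.17 or a number of a turn 0.125, either way. A call with a gripper value outside its range is refused whole. The fingers move at their own pace and stop on an object; "newtons" is the grip in N (left out, the last holds). Time passes only in rows, so rows that do not move let the fingers close. It gives the time, the measured TCP pose, the force, the opening and the grip force at its end, in the units of the state.
- robot.observe(): the state, without advancing time (a new reading comes with each control period).
- robot.grab_frame(name): name is "scene" or "top" or "wrist"; returns the picture (480x640x3 uint8, red, green, blue); there is no depth.
- robot.camera_model(name): a dict with "fx", "fy", "cx", "cy" (pixels), "k1" (the pictures are not rectified: a ray, as slopes to the right and down, at radius r is drawn at 1 + k1 r^2 times it, then the intrinsics apply), "xyz" and "orientation" of the camera in the world; the wrist camera has in their place "hand_eye" (4x4, takes a point from camera to tool coordinates, whose origin is the TCP and whose axes are the flange's). Camera axes: x right, y up, looking along -z (the intrinsics and any distortion apply to the point x, -y, -z); pixel columns grow to the right and rows downward; lengths in m; the calibration is good to about 2 mm. A picture is of the moment at which its call begins: read the wrist's pose just before it. camera_model takes no time and is no camera call.
- robot.hand_in(): hands the job in; it is judged then, once.
The state is a dict: "clock": time; "q": joint angles; "joint_vel": joint speeds; "effort": joint torques, N m; "eef_pos": TCP position; "tcp_rot": TCP orientation; "ft_force": force on the tool from outside, world axes, zero at the start; "moment": the same for the moment, N m; "finger_gap": finger opening in m; "grip_force": force on a finger pad.
Only numpy, scipy, OpenCV 4.12 (cv2) and the standard library are available. Lean on these libraries where they do the work, as an engineer would, in place of code of your own. Each camera call takes 0.05 s, during which the arm holds its last target. There are 200 camera calls.

## Working session

There is one attempt and no reset: what is moved stays moved. The work goes in short steps, Python scripts to look and compute and a tool call to move; the robot and the scene stay as the last step left them, time stands still between calls to the robot, and variables do not carry over. Pictures are saved under pics/ and viewed, at most 10 in all, crops included, and the job is handed in when it is done.

Besides the shell and the picture viewer there is one more tool, called after "Request:" as name([rows], argument=value, ...), one row to a line, values as JSON. move_arm: Moves the arm, as the interface text tells. Its arguments: {"type":"object","properties":{"increments":{"type":"array","items":{"type":"array","items":{"type":"array","items":{"type":"number"}}}},"newtons":{"type":"number"}},"required":["increments"]}

```bash
mkdir -p pics
python3 - <<'E'
from rig import robot
import cv2
for n in ("scene","top"):
    print(n,robot.camera_model(n)); cv2.imwrite(f"pics/{n}0.png",robot.grab_frame(n)[:,:,::-1])
print(robot.camera_model("wrist"));print(robot.observe())
E
```

```text
scene {'fx': 574.5261929591466, 'fy': 574.5261929591466, 'cx': 316.4186273967152, 'cy': 241.47491985169606, 'k1': -0.19050556732500637, 'xyz': array([-0.20626674, -0.87118744,  1.01378907]), 'orientation': array([ 0.81222804, -0.28313887, -0.6293508 ])}
top {'fx': 523.6500308451647, 'fy': 523.6500308451647, 'cx': 325.91932842512995, 'cy': 244.82952058331958, 'k1': -0.10228903641158951, 'xyz': array([ 0.30766911, -0.02692415,  1.40709596]), 'orientation': array([ 0.08237918, -0.09891916, -1.55607483])}
{'fx': 388.7551296585506, 'fy': 388.7551296585506, 'cx': 312.414723478666, 'cy': 235.59242177650594, 'k1': -0.053182694970574006, 'hand_eye': array([[ 1.03950064e-03,  9.57955700e-01,  2.86914268e-01,
         8.13190555e-02],
       [ 9.99998212e-01, -5.42640679e-04, -1.81124855e-03,
         1.89052683e-04],
       [-1.57940452e-03,  2.86915638e-01, -9.57954551e-01,
        -1.52215791e-01],
       [ 0.00000000e+00,  0.00000000e+00,  0.00000000e+00,
         1.00000000e+00]])}
{'clock': 0.1, 'q': array([ 1.16539988e+00,  3.51189875e-01,  1.65236257e+00,  1.33025390e-05,
        1.13911816e+00, -8.45806107e-02]), 'joint_vel': array([-0.00066228, -0.00187166, -0.00172252, -0.00143082, -0.00123495,
       -0.00072876]), 'effort': array([ 1.31019406e-03, -4.98025560e+01, -2.85705954e+01,  6.99762069e-02,
        2.37949798e-02,  1.07484078e-05]), 'eef_pos': array([0.17328024, 0.5216714 , 0.2321502 ]), 'tcp_rot': array([-5.01742952e-01, -3.10099007e+00,  1.63793468e-03]), 'ft_force': array([-0.77573122,  0.38172081,  0.03794286]), 'moment': array([-0.01285566, -0.0158816 , -0.01720833]), 'grip_force': 0.0, 'finger_gap': 0.09309623179322378}
```

View pics/top0.png

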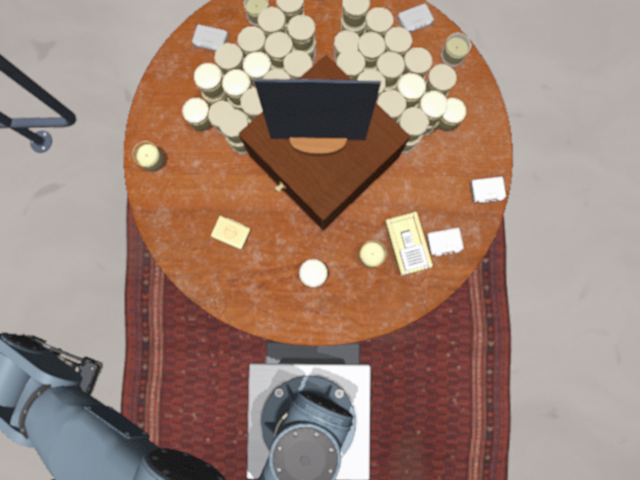

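View pics/scene0.png

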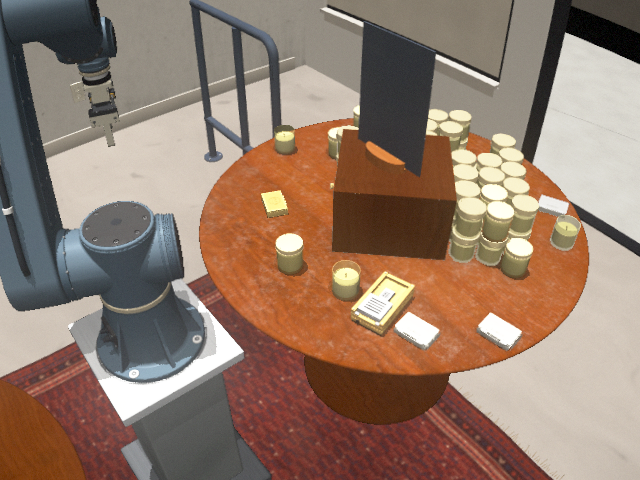

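The top view shows the diffuser around (409,243), with the cover at (413,259) and the tab at (407,239). The tester is at (372,253), the card box at (446,242), the lidded jar at (313,273) and the wooden box's corner at (323,228). Next I'll crop in on the diffuser and cast rays.

```bash
cat > h.py <<'E'
from rig import robot
import cv2, numpy as np
from scipy.spatial.transform import Rotation as R
def cam(n, st=None):
    m=robot.camera_model(n)
    if n=="wrist":
        st=st or robot.observe(); A=R.from_rotvec(st["tcp_rot"]).as_matrix(); H=m["hand_eye"]
        return m,A@H[:3,:3],st["eef_pos"]+A@H[:3,3]
    return m,R.from_rotvec(m["orientation"]).as_matrix(),m["xyz"]
def cast(c,uv,z):
    m,A,o=c; d=np.array([(uv[0]-m["cx"])/m["fx"],(uv[1]-m["cy"])/m["fy"]]); s=d.copy()
    for _ in range(20): s=d/(1+m["k1"]*(s@s))
    r=A@[s[0],-s[1],-1]; return o+r*(z-o[2])/r[2]
def proj(c,p):
    m,A,o=c; q=A.T@(np.array(p)-o); s=np.array([q[0],-q[1]])/-q[2]; s=s*(1+m["k1"]*(s@s))
    return s*[m["fx"],m["fy"]]+[m["cx"],m["cy"]]
E
python3 - <<'E'
from h import *
c=cam("top"); im=cv2.imread("pics/top0.png")
hsv=cv2.cvtColor(im,cv2.COLOR_BGR2HSV)
cv2.imwrite("pics/topcrop.png",cv2.resize(im[200:285,345:470],None,fx=6,fy=6,interpolation=cv2.INTER_CUBIC))
print(hsv[225,397],hsv[265,409],hsv[243,391],hsv[243,380],hsv[258,412])
m=((hsv[...,0]>15)&(hsv[...,0]<40)&(hsv[...,1]>50)&(hsv[...,2]>120)).astype(np.uint8)
m=cv2.morphologyEx(m,cv2.MORPH_CLOSE,np.ones((3,3)))
for k in cv2.findContours(m,cv2.RETR_EXTERNAL,cv2.CHAIN_APPROX_NONE)[0]:
    r=cv2.minAreaRect(k)
    if cv2.contourArea(k)>60 and r[0][1]>180: 
        print(r,cast(c,r[0],0.042).round(3)); 
        if abs(r[0][0]-409)<10: print([cast(c,p,.042).round(4) for p in cv2.boxPoints(r)])
E
```

```text
[ 31  52 253] [120   3 227] [ 19 100 130] [ 17 105 173] [120   2 227]
((372.0, 254.0), (25.455841064453125, 26.870054244995117), 45.0) [ 0.444 -0.162  0.042]
((230.180419921875, 231.9690704345703), (34.82637405395508, 24.57137680053711), 23.96249008178711) [0.497 0.212 0.042]
((408.44580078125, 242.75770568847656), (58.581119537353516, 34.32463073730469), 73.81079864501953) [ 0.475 -0.258  0.042]
[array([ 0.5361, -0.1927,  0.042 ]), array([ 0.5633, -0.2809,  0.042 ]), array([ 0.4138, -0.3229,  0.042 ]), array([ 0.3877, -0.2356,  0.042 ])]
```

View pics/topcrop.png

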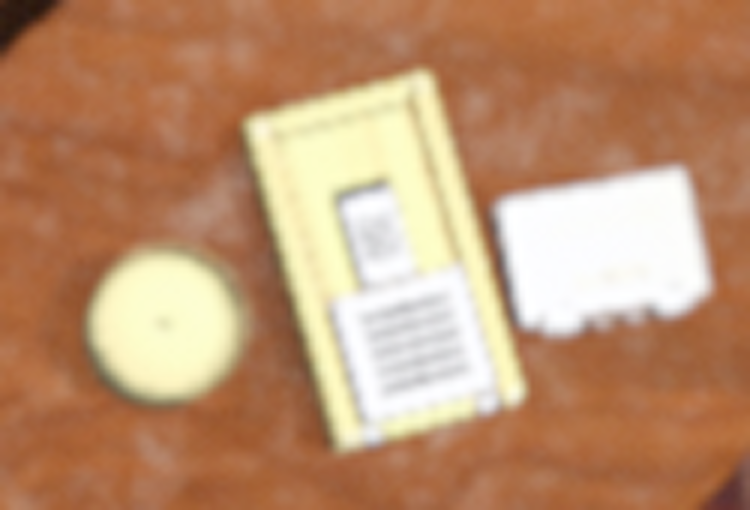

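The top crop shows the diffuser: cover at crop (415,345), tab at (375,235), tester to the left and card box to the right. Its centre is about (0.475, -0.258) with yaw about 0.28. I'll swing over by the robot side, closing the fingers on the way.

Request:
move_arm([
  [[0,-2.26,-3.02,0,0,0,0],[0,-2.26,-3.02,0,0,0,0],[0,-2.26,-3.02,0,0,0,0],[0,-2.26,-3.02,0,0,0,0],[0,-2.26,-3.02,0,0,0,0],[0,-2.26,-3.02,0,0,0,0],[0,-2.26,-3.02,0,0,0,0],[0,-2.26,-3.02,0,0,0,0],[0,-2.26,-3.02,0,0,0,0],[0,-1.27,-3.09,0,0,0,0],[0,-1.27,-3.09,0,0,0,0],[0,-1.27,-3.09,0,0,0,0],[0,-1.27,-3.09,0,0,0,0],[0,-1.27,-3.09,0,0,0,0],[0,-1.27,-3.09,0,0,0,0],[0,-1.27,-3.09,0,0,0,0],[0,-1.27,-3.09,0,0,0,0],[0,-1.27,-3.09,0,0,0,0],[0,0,0,0,0,0,0],[0,0,0,0,0,0,0]],
])

```text
clock: 1.77
eef_pos: [0.3012, -0.1011, 0.2324]
tcp_rot: [-0.508, -3.1, -0.0]
ft_force: [-0.3, 0.1, -0.0]
finger_gap: 0.0004
grip_force: 0.0
```

Request:
move_arm([
  [[0,-3.03,-1.4,0,0,0,0],[0,-3.03,-1.4,0,0,0,0],[0,-3.03,-1.4,0,0,0,0],[0,-3.03,-1.4,0,0,0,0],[0,-3.03,-1.4,0,0,0,0],[0,-3.03,-1.4,0,0,0,0],[0,-3.03,-1.4,0,0,0,0],[0,0,0,0,0,0,0.12],[0,0,0,0,0,0,0.12],[0,0,0,0,0,0,0.12],[0,0,0,0,0,0,0.12],[0,0,0,0,0,0,0.12],[0,0,0,0,0,0,0.12],[0,0,0,0,0,0,0.12],[0,0,0,0,0,0,0.12],[0,0,0,0,0,0,0.12],[0,0,0,0,0,0,0.12],[0,0,0,0,0,0,0.12],[0,0,0,0,0,0,0.12]],
])

```text
clock: 3.35
eef_pos: [0.4723, -0.258, 0.2325]
tcp_rot: [-2.425, -1.995, 0.0]
ft_force: [1.2, -0.0, -0.3]
finger_gap: 0.0007
grip_force: 0.0
```

Request:
move_arm([
  [[0,0,0,0,0,0,0.12],[0,0,0,0,0,0,0.12],[0,0,0,0,0,0,0.12],[0,0,0,0,0,0,0.12],[0,0,0,0,0,0,0.12],[0,0,0,0,0,0,0.12],[0,0,0,0,0,0,0.12],[0,0,0,0,0,0,0.12],[0,0,0,0,0,0,0.12],[0,0,0,0,0,0,0.015],[0,0,0,0,0,0,0],[0,0,0,0,0,0,0],[0,0,0,0,0,0,0]],
])

```text
clock: 4.43
eef_pos: [0.472, -0.2594, 0.2326]
tcp_rot: [-3.109, -0.453, 0.0]
ft_force: [-0.3, -0.1, -0.5]
finger_gap: 0.0007
grip_force: 0.0
```

Run:
```python
from h import *
s=robot.observe(); print(s["eef_pos"],s["tcp_rot"],s["q"].round(2))
c=cam("wrist",s); im=robot.grab_frame("wrist")[:,:,::-1].copy(); cv2.imwrite("pics/w0.png",im)
import pickle; pickle.dump((c,s),open("w0.pkl","wb"))
```

```text
[ 0.47201563 -0.25941381  0.23261344] [-3.10865114e+00 -4.52675753e-01  1.53009153e-04] [-0.59  0.33  1.68  0.    1.13  0.69]
```

View pics/w0.png

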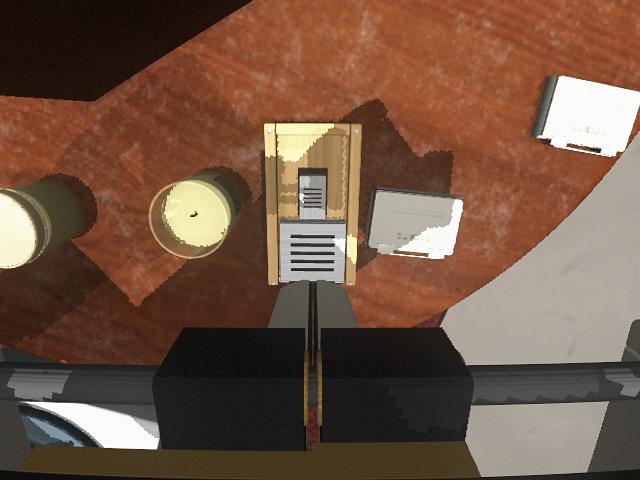

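The wrist view shows the diffuser aligned with the tool. The rails' outer corners are at about (265,124), (361,123), (269,285) and (357,286), the tab at (313,190), and the cover spans x 279–347, y 220–283. Next I'll cast these.

Run:
```python
from h import *
import pickle
c,s=pickle.load(open("w0.pkl","rb"))
im=cv2.imread("pics/w0.png")
cv2.imwrite("pics/w0c.png",cv2.resize(im[110:300,250:375],None,fx=3.1,fy=3.1,interpolation=cv2.INTER_CUBIC))
f=lambda p,z:cast(c,p,z)
P=[f((265,124),.042),f((361,123),.042),f((269,285),.042),f((357,286),.042)]
print(*[p.round(4) for p in P]); print("len",np.linalg.norm(P[0]-P[2]),np.linalg.norm(P[1]-P[3]),"wid",np.linalg.norm(P[0]-P[1]),np.linalg.norm(P[2]-P[3]))
ctr=sum(P)/4; d=(P[0]+P[1]-P[2]-P[3])[:2]; yaw=np.arctan2(d[1],d[0]); print("ctr",ctr,"yaw",yaw,"tool yaw",R.from_rotvec(s["tcp_rot"]).as_matrix()[:2,0])
ex=np.array([np.cos(yaw),np.sin(yaw)]); ey=np.array([-ex[1],ex[0]])
for n,p,z in [("tab farL",(299,168),.04),("tab farR",(327,168),.04),("cov farL",(281,220),.048),("cov farR",(346,221),.048),("cov nearL",(279,283),.048),("cov nearR",(347,283),.048)]:
    q=(f(p,z)-ctr)[:2]; print(n,(q@ex).round(4),(q@ey).round(4))
print("TCP in diff",(s["eef_pos"]-ctr)[:2]@ex,(s["eef_pos"]-ctr)[:2]@ey)
```

```text
[ 0.5328 -0.1977  0.042 ] [ 0.557  -0.2758  0.042 ] [ 0.3901 -0.2391  0.042 ] [ 0.4133 -0.3202  0.042 ]
len 0.14866079369022156 0.15047776729554865 wid 0.08174925730154323 0.08437336807808536
ctr [ 0.47329929 -0.25823825  0.042     ] yaw 0.2908650249532108 tool yaw [0.95847135 0.28518881]
tab farL 0.0368 0.0123
tab farR 0.0367 -0.0124
cov farL -0.0085 0.0286
cov farR -0.0094 -0.0295
cov nearL -0.0695 0.032
cov nearR -0.0695 -0.0319
TCP in diff -0.001566865013441787 -0.0007580496029857588
```

View pics/w0c.png

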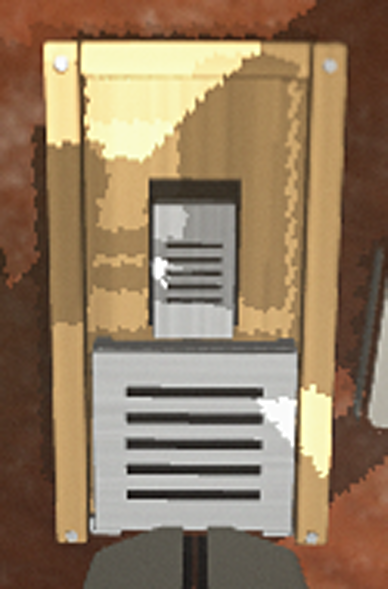

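The crop shows the tab top's far edge at crop y≈203 (image 175) and the cover's far edge at y≈350 (image 223). They cast to x ≈ 30 and -12 mm, as the geometry requires. The sizes match (150x84) and the tool is aligned to within 0.1°, so I'll go down over the tab.

Request:
move_arm([
  [[0,0.7,-0.04,0,0,0,0],[0,0.7,-0.04,0,0,0,0],[0,0,0,2,0,0,0],[0,0,0,3,0,0,0],[0,0,0,3,0,0,0],[0,0,0,3,0,0,0],[0,0,0,2.5,0,0,0],[0,0,0,2,0,0,0],[0,0,0,1,0,0,0],[0,0,0,0.6,0,0,0],[0,0,0,0,0,0,0],[0,0,0,0,0,0,0]],
])

```text
clock: 5.48
eef_pos: [0.4857, -0.2555, 0.0624]
tcp_rot: [3.109, 0.448, 0.001]
ft_force: [-0.1, -0.2, 0.7]
finger_gap: 0.0004
grip_force: 0.0
```

Run:
```python
from h import *
s=robot.observe(); print(s["eef_pos"],s["ft_force"])
c=cam("wrist",s); im=robot.grab_frame("wrist")[:,:,::-1].copy(); cv2.imwrite("pics/w1.png",im)
```

```text
[ 0.48569692 -0.25546723  0.06241432] [-0.14863579 -0.20819143  0.70037521]
```

View pics/w1.png

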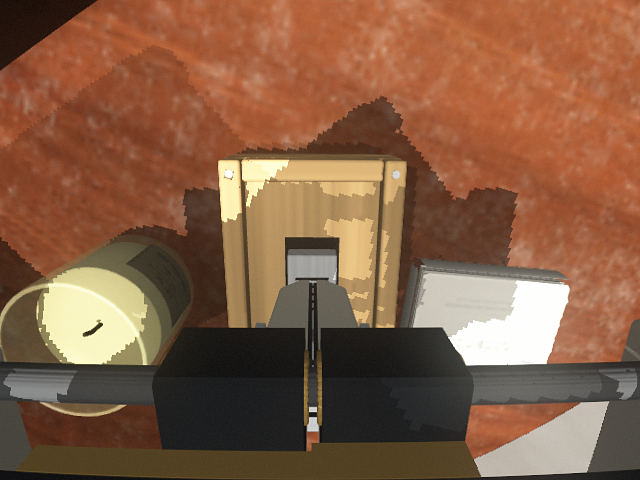

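The fingers at (313,300) are centred on the tab (285–340), between the rails and clear of the cover. Pressing now.

Request:
move_arm([
  [[0,0,0,0.4,0,0,0],[0,0,0,0.3,0,0,0],[0,0,0,0.15,0,0,0],[0,0,0,0.15,0,0,0],[0,0,0,0.15,0,0,0],[0,0,0,0.15,0,0,0],[0,0,0,0.15,0,0,0],[0,0,0,0,0,0,0],[0,0,0,0,0,0,0]],
])

```text
clock: 6.28
eef_pos: [0.485, -0.2553, 0.047]
tcp_rot: [-3.109, -0.447, 0.0]
ft_force: [0.7, -0.4, 1.2]
finger_gap: 0.0006
grip_force: 0.5
```

Request:
move_arm([
  [[0,0,0,0.1,0,0,0],[0,0,0,0.1,0,0,0],[0,0,0,0,0,0,0],[0,0,0,0,0,0,0]],
])

```text
clock: 6.62
eef_pos: [0.4851, -0.2553, 0.0453]
tcp_rot: [3.11, 0.447, -0.0]
ft_force: [-0.4, 0.8, 5.8]
finger_gap: 0.0004
grip_force: 2.7
```

Request:
move_arm([
  [[0,0,0,0.1,0,0,0],[0,0,0,0.1,0,0,0],[0,0,0,0,0,0,0],[0,0,0,0,0,0,0]],
])

```text
clock: 6.95
eef_pos: [0.4852, -0.2553, 0.045]
tcp_rot: [3.109, 0.448, 0.0]
ft_force: [-8.2, 4.8, 29.4]
finger_gap: 0.0005
grip_force: 14.9
```

The hard stop is reached: z is 0.045, exactly 9 mm in, and the force is rising. Next I'll lift and go behind the cover.

Request:
move_arm([
  [[0,0,0,-0.5,0,0,0],[0,0,0,-2,0,0,0],[0,0,0,-3,0,0,0],[0,0,0,-1.5,0,0,0],[0,-1.2,0,0,0,0,0],[0,-3,0,0,0,0,0],[0,-3,0,0,0,0,0],[0,-2.5,0,0,0,0,0],[0,-0.7,0,0,0,0,0],[0,0,0,0,0,0,0],[0,0,0,0,0,0,0]],
])

```text
clock: 7.87
eef_pos: [0.3854, -0.2846, 0.1128]
tcp_rot: [-3.109, -0.446, 0.0]
ft_force: [0.4, 0.1, 0.1]
finger_gap: 0.0004
grip_force: 0.0
```

Run:
```python
from h import *
s=robot.observe(); print(s["eef_pos"],s["tcp_rot"],s["ft_force"])
ctr=np.array([.4733,-.2582]);y=.29;q=s["eef_pos"][:2]-ctr;print(q@[np.cos(y),np.sin(y)],q@[-np.sin(y),np.cos(y)])
im=robot.grab_frame("wrist")[:,:,::-1].copy(); cv2.imwrite("pics/w2.png",im)
```

```text
[ 0.38538264 -0.28461708  0.11277516] [-3.10947110e+00 -4.45899635e-01  1.45933383e-04] [0.43917822 0.14784419 0.12620954]
-0.0918002964063691 -0.00017383570032912334
```

View pics/w2.png

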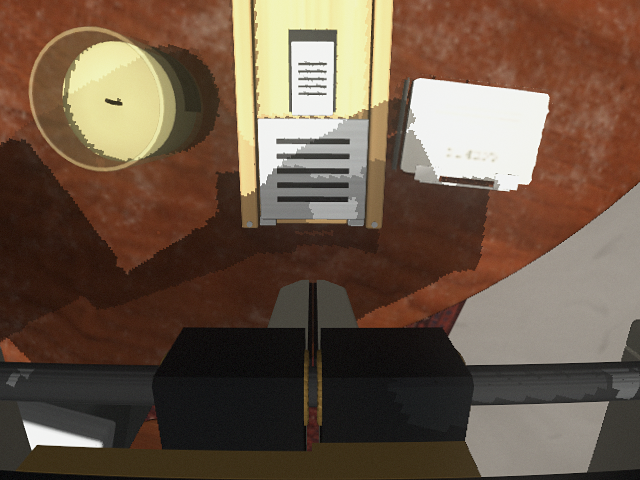

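The tab is sunk at (313,72), and the cover (258–368, 118–220) has its open rear between the corner stops at (268,222) and (356,222). The fingers are centred behind it, so I'll go down and approach.

Request:
move_arm([
  [[0,0,0,1.5,0,0,0],[0,0,0,2.5,0,0,0],[0,0,0,1.8,0,0,0],[0,0,0,0.5,0,0,0],[0,0,0,0,0,0,0],[0,0.4,0,0,0,0,0],[0,0.4,0,0,0,0,0],[0,0.3,0,0,0,0,0],[0,0.3,0,0,0,0,0],[0,0.3,0,0,0,0,0],[0,0.3,0,0,0,0,0],[0,0,0,0,0,0,0]],
])

```text
clock: 8.92
eef_pos: [0.405, -0.2789, 0.0503]
tcp_rot: [3.109, 0.448, 0.001]
ft_force: [0.5, -0.2, -0.1]
finger_gap: 0.0007
grip_force: 0.0
```

Request:
move_arm([
  [[0,0.3,0,0,0,0,0],[0,0.4,0,0,0,0,0],[0,0.4,0,0,0,0,0],[0,0.4,0,0,0,0,0],[0,0.4,0,0,0,0,0],[0,0.4,0,0,0,0,0],[0,0.4,0,0,0,0,0],[0,0.4,0,0,0,0,0],[0,0.4,0,0,0,0,0],[0,0.4,0,0,0,0,0],[0,0.4,0,0,0,0,0],[0,0.4,0,0,0,0,0],[0,0.4,0,0,0,0,0],[0,0.4,0,0,0,0,0],[0,0.4,0,0,0,0,0],[0,0.3,0,0,0,0,0],[0,0.2,0,0,0,0,0],[0,0,0,0,0,0,0]],
])

```text
clock: 10.42
eef_pos: [0.4663, -0.2608, 0.0501]
tcp_rot: [3.109, 0.448, 0.0]
ft_force: [-0.3, -0.3, -0.0]
finger_gap: 0.0007
grip_force: 0.0
```

Run:
```python
from h import *
s=robot.observe(); print(s["eef_pos"],s["ft_force"])
ctr=np.array([.4733,-.2582]);y=.29;q=s["eef_pos"][:2]-ctr;print(q@[np.cos(y),np.sin(y)],q@[-np.sin(y),np.cos(y)])
im=robot.grab_frame("wrist")[:,:,::-1].copy(); cv2.imwrite("pics/w3.png",im)
```

```text
[ 0.46627212 -0.26078809  0.0501279 ] [-0.29626863 -0.33332487 -0.04623738]
-0.007474488651768782 -0.00047038366267652677
```

View pics/w3.png

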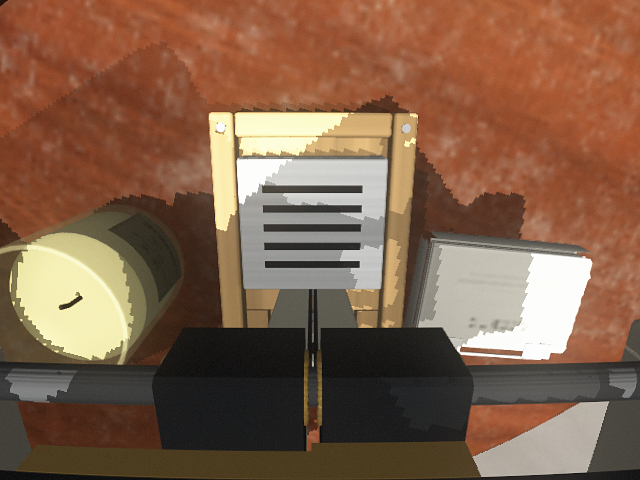

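The cover has slid over the tab and lies flat and straight. Its far edge is at row 157 and the end stop's inner face at about row 137, so roughly 9 mm remain.

Request:
move_arm([
  [[0,0.2,0,0,0,0,0],[0,0.2,0,0,0,0,0],[0,0.2,0,0,0,0,0],[0,0.1,0,0,0,0,0],[0,0.1,0,0,0,0,0],[0,0,0,0,0,0,0],[0,0,0,0,0,0,0]],
])

```text
clock: 11.05
eef_pos: [0.4736, -0.2586, 0.0502]
tcp_rot: [3.109, 0.447, 0.0]
ft_force: [0.1, -0.8, -0.7]
finger_gap: 0.0006
grip_force: 0.0
```

Request:
move_arm([
  [[0,0.1,0,0,0,0,0],[0,0,0,0,0,0,0],[0,0,0,0,0,0,0]],
])

```text
clock: 11.3
eef_pos: [0.474, -0.2583, 0.0501]
tcp_rot: [-3.109, -0.447, 0.002]
ft_force: [-4.1, -1.7, 3.6]
finger_gap: 0.0005
grip_force: 2.5
```

Request:
move_arm([
  [[0,0.1,0,0,0,0,0],[0,0,0,0,0,0,0],[0,0,0,0,0,0,0]],
])

```text
clock: 11.55
eef_pos: [0.4741, -0.2582, 0.0501]
tcp_rot: [-3.109, -0.448, 0.004]
ft_force: [-11.5, -4.3, 7.6]
finger_gap: 0.0005
grip_force: 6.0
```

Request:
move_arm([
  [[0,-0.3,0,0,0,0,0],[0,-1,0,0,0,0,0],[0,-2,0,0,0,0,0],[0,0,0,-2,0,0,0],[0,0,0,-3.5,0,0,0],[0,0,0,-3.5,0,0,0],[0,0,0,-3.5,0,0,0],[0,0,0,-2,0,0,0],[0,0,0,0,0,0,0],[0,0,0,0,0,0,0]],
])

```text
clock: 12.38
eef_pos: [0.4438, -0.2676, 0.1957]
tcp_rot: [3.108, 0.447, 0.003]
ft_force: [0.1, -0.7, -1.0]
finger_gap: 0.0007
grip_force: 0.0
```

Run:
```python
from h import *
s=robot.observe(); print(s["eef_pos"],s["ft_force"])
im=robot.grab_frame("wrist")[:,:,::-1].copy(); cv2.imwrite("pics/w4.png",im)
c=cam("wrist",s)
ctr=np.array([.4733,-.2582]);y=.29;ex=np.array([np.cos(y),np.sin(y)]);ey=np.array([-ex[1],ex[0]])
for x in(9,65):
  for yy in (-30,30): print(x,yy,proj(c,[*(ctr+x/1e3*ex+yy/1e3*ey),.048]).round(1))
```

```text
[ 0.44384804 -0.26761979  0.19571534] [ 0.08331144 -0.7497417  -0.99810974]
9 -30 [351.6 173.1]
9 30 [273.7 173.3]
65 -30 [353.4  96.7]
65 30 [271.5  96.9]
```

View pics/w4.png

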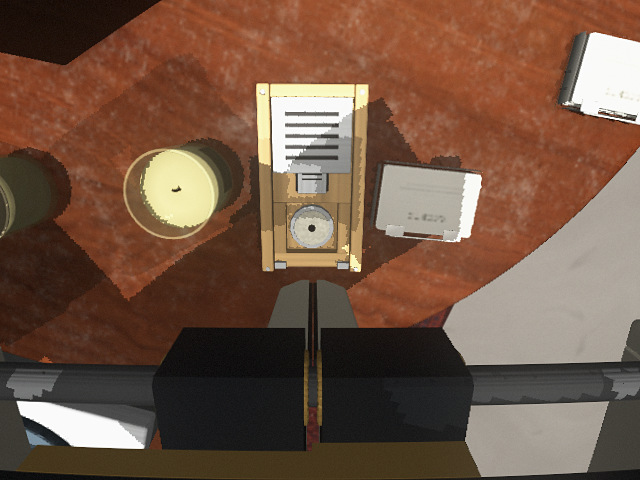

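The cover lies flat against the stop (272–353, 97–173), exactly at the predicted corners. The bay is open at (312,228) and the neighbours are unmoved, so I'm handing in.

```bash
python3 -c "
from rig import robot
print(robot.hand_in())"
```

```text
the job is handed in; nothing more can be done
None
```

The snap tab is fully pressed in, the cover lies flat against the end stop with the cartridge bay open, no neighbouring item was touched, and the job was handed in at about 12.4 s.

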